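# Set the drafting head to its 45-degree stop

## Robot

A 6-joint arm with a two-finger parallel gripper is mounted at the origin on the work surface. World frame = base frame: x ahead of the robot, y to its left, z up, the work surface at z = 0. Lengths are in m, angles in rad, forces in N, time in s.
With the tool pointing down it reaches from about 0.25 to 0.725 m from the base axis. Payload 9.7 kg.
Tool frame: the origin (TCP) lies midway between the tips of the shut fingers; the grasp point (between the pads) lies 19 mm behind it; z points along the fingers, x is the direction in which the jaws open and shut, and the axes are right-handed (so a half turn about z gives the same grasp; the last joint's range is limited). The gripper opens to 85 mm and grips with 20 to 120 N. Pads are 22 mm wide; open, the fingers measure 114 mm over their backs; the gripper's body (76 mm by 85 mm) begins 54 mm behind the grasp point. The pads swing forward as they close: fully open they stand 13 mm farther back than shut.
Start: joints at [1.306, 0.087, 0.176, 1.66, 0, 1.571], TCP at [0.144, 0.531, 0.231] pointing down, gripper open.
Joint ranges: [-3.13, 3.13], [-0.85, 1.81], [-1.15, 1.24], [-2.2, 2.28], [-1.44, 1.52], [-3.14, 3.14]. Speed limits (rad/s): [2.22, 2.22, 2.57, 3.14, 3.14, 3.14].

## Interface

Orientations are given as a 3x3 rotation matrix whose columns are the frame's x, y, z axes.
In Python, from rig import manip, cams, spotter gives the robot as it stands. Calls block until the motion is done:
- manip.move_pose(position, orientation): joint-space move of the TCP to a pose.
- manip.move_linear(position, rotation=None, feed=0.15, threshold=None): straight line of the TCP; rotation=None keeps the orientation; feed is the mean speed in m/s. With threshold (N) it stops when the force on the tool has changed by that much, and returns True; else False.
- manip.movej(angles): joint-space move.
- manip.let_go() and manip.close(force=None): open the fingers fully, or close them until they stop; force is the grip in N (None keeps the last).
- manip.hold(seconds).
- manip.inverse_kinematics(position, orientation): joint angles nearest the present ones, or None.
- cams.get_image(name): name is "scene" or "top" or "wrist"; returns (picture, depth): 420x560x3 uint8, blue, green, red; 420x560 float32, m along the optical axis (not along the pixel's ray), 0 where there is no reading.
- cams.camera_model(name): a dict with "fx", "fy", "cx", "cy" (pixels), "origin" and "orientation" of the camera in the world; the wrist camera has in their place "hand_eye" (4x4, takes a point from camera to tool coordinates, whose origin is the TCP and whose axes are the tool frame's). Camera axes: x right, y down, z forward; pixel columns grow to the right and rows downward; lengths in m; the calibration is good to about 2 mm. A picture is of the moment at which its call begins: read the wrist's pose just before it. camera_model takes no time and is no camera call.
A pose or a line that the arm cannot do raises manip.PlanningError and nothing moves.
- manip.job_done(): hands the job in, once; it reports no verdict.
Trained networks look in the newest picture that a camera, given by its name, has taken for a name from the list of things; names that differ only in an ending like _2 or _b are one class to them, and where a whole thing is asked for, a point or a joint stands for the part that bears it (a point fixed in the world has none). Each returns a list of dicts, best first, with "score" (0 to 1); they miss things now and then, are a little off and sometimes report something else, mostly with a low value. They report only what shows in the picture. A call takes as long as a camera call.
- spotter.find_in(camera, query): "bbox" ([left, top, right, bottom] in pixels, round what is visible of it).
- spotter.regions_of(camera, query): "region" (420x560 bool, what is visible of it) and "bbox" ([left, top, right, bottom] in pixels, round what is visible of it).
Readings, each from a call of its own:
- manip.read_time(): time.
- manip.read_joint_positions(): joint angles.
- manip.read_dq(): joint speeds.
- manip.read_tau(): joint torques, N m.
- manip.read_eef_pos(): TCP position.
- manip.read_eef_rot(): TCP orientation.
- manip.read_ft_force(): force on the tool from outside, world axes, zero at the start.
- manip.read_ft_torque(): the same for the moment, N m.
- manip.read_opening(): opening from 0.0 (shut) to 1.0 (fully open).
Only numpy, scipy, OpenCV 4.12 (cv2) and the standard library are available. Lean on these libraries where they do the work, as an engineer would, in place of code of your own. Each camera call takes 0.05 s, during which the arm holds its last target.

## Task

The drafting head's clear ruler stands at its zero stop. Press the blue inner knob down until it bottoms gently, keep it down while you turn it to swing the ruler 45 degrees (three 15-degree stops) counter-clockwise seen from above, then let it up and let go so that its index clicks home in the 45-degree notch and the ruler is locked. Do not shift the black outer ring, which holds the drawing's base line, do not lean hard on the knob, and leave the pencil, eraser, bottle and pencil case where they are.

Things in the scene. Friction and masses are not known exactly. Their poses are not given: they have to be found in the camera images.
- ring_axis (a point): Fixed point on the vertical axis shared by both knobs, level with the top face of the black outer ring. The head itself is fixed.
- ring_mark (a point): Point on the rim of the black knurled outer ring (80 mm across, 22 mm high, bore 51 mm), at its yellow zero mark, level with its top face, 40 mm from the axis. The ring turns stiffly (0.2 N m) and must stay. The inner knob takes it along if turned while its pin is still in a notch, or if leaned on with some 18 N or more, when it rubs on the ring.
- ring (a joint): Angle of the outer ring on the head in rad, counter-clockwise from above positive; starts at any value from -0.25 to 0.25 and must not change.
- knob_top (a point): Centre of the top face of the blue, fluted, round inner knob: 40 mm across, standing 46 mm above the ring's top face when up. It sinks into the ring's bore when pressed: grip its sides high up, 8 to 13 mm below its top, so that the fingertips stay clear of the ring all the way down (up to 11 mm).
- knob (a joint): How far the inner knob is pressed, m; 0 = up, index pin in a notch. A spring resists with 3 N + 0.5 N per mm. The pin clears the notch at 3.2 to 9.7 mm: this differs from head to head and cannot be seen. 0.5 mm further the knob bottoms on the ring (at 5 to 8 N, felt as a sharp rise of force). Keep it there lightly, at 10 to 14 N in all.
- ruler (a joint): Angle of inner knob and ruler relative to the outer ring, rad, counter-clockwise from above positive: 0 at the start, a notch every 0.2618 (15 degrees), the 45-degree notch at 0.785; play 0.015. Freed, it turns lightly (0.02 N m). Let up within 4 degrees of a notch, the round-ended pin slides in; farther off it may rest on a tooth, the knob staying down.
- ruler_tip (a point): Middle of the far end of the long leg of the clear L-shaped ruler, 181 mm from the axis; the ruler is fixed to the inner knob's hub, lies 22 to 25 mm below the ring's top face and sweeps over the sheet as the knob turns. The short leg (120 mm) stands 90 degrees counter-clockwise of it.
- pencil_mid (a point): Middle of the black mechanical pencil (120 mm long, 9 mm thick) lying on the near edge of the board; leave alone.
- eraser_mid (a point): Middle of the white eraser in a blue sleeve, 22 x 55 x 13 mm, on the near left corner of the board; leave alone.
- water_mid (a point): Point on the axis of the clear water bottle (64 mm across, 210 mm tall), 100 mm above the table, left of the board; leave alone.
- case_mid (a point): Middle of the orange leather pencil case, 190 x 66 x 50 mm, right of the board; leave alone.
- thrust_face: Steel face, 48 mm across, at the bottom of the outer ring's bore, fixed to the ring; origin at the centre of its upper side, 21 mm below the ring's top face. The pressed knob's foot bottoms on it; more than 16 N on it (about 21 N on the knob in all) is leaning too hard.

How it is judged:
On the way, in this order (a step that is already met when the one before it is completed fails the run):
1. the inner knob is pressed down (value of joint knob above 0.003 m), for 0.1 s.
2. still pressed down, it is turned most of the way towards 45 degrees (value of joint knob above 0.003 m and value of joint ruler above 0.55 rad), for 0.1 s.
At the end, for the whole second after the job is handed in: The ruler stands at the 45-degree notch (0.745 to 0.825 rad from the ring's zero), at rest, the knob is fully up (less than 1 mm pressed) with its pin in the notch, and the outer ring's rim is within 2 mm of where it was (value of joint ruler between 0.745 and 0.825 rad and value of joint knob below 0.001 m and velocity of joint ruler between -0.05 and 0.05 rad/s and distance of ring_mark from where it was at the start of the episode below 0.002 m); the robot touches nothing.
It fails at once if the outer ring is shifted by more than 2 mm at its rim (about 3 degrees) (distance of ring_mark from where it was at the start of the episode above 0.002 m).
It fails at once if a bystander (pencil, eraser, bottle, pencil case) is moved by more than 15 mm (distance of any of pencil_mid, eraser_mid, water_mid, case_mid from where it was at the start of the episode above 0.015 m).
It fails at once if the knob is leaned on so hard that its foot presses on the thrust face inside the ring with over 16 N (about 21 N or more on the knob in all) (contact force between thrust_face and anything else above 16 N).
It also fails if it takes over 42 s, if anything falls off the work surface, if the arm or the gripper's body presses on something with over 40 N, if the wrist force passes 120 N, or if a joint passes its speed limit or range.

## Working session

There is one attempt and no reset: what is moved stays moved. The work goes in short steps, each a Python script; the robot and the scene stay as the last script left them, time stands still between calls to the robot, and variables do not carry over. Pictures are saved under pics/ and viewed, and the job is handed in when it is done.

```bash
ls; mkdir -p pics; python3 - <<'E'
from rig import manip,cams,spotter
import cv2
for n in ["scene","top","wrist"]:
    im,d=cams.get_image(n); cv2.imwrite(f"pics/{n}0.png",im)
    print(n,cams.camera_model(n))
    for q in ["knob_top","ring_mark","ruler_tip"]:
        r=spotter.find_in(n,q); print(q,r[:2])
print(manip.read_time(),manip.read_eef_pos(),manip.read_eef_rot(),manip.read_ft_force())
E
```

```text
pics
scene {'fx': 537.6360057040122, 'fy': 537.6360057040122, 'cx': 283.24083199405027, 'cy': 201.3712850960914, 'origin': array([ 1.06650203, -0.69261458,  0.94501416]), 'orientation': array([[ 0.80452703,  0.40732167, -0.43223294],
       [ 0.59375829, -0.56838932,  0.56954778],
       [-0.01368743, -0.71485848, -0.69913519]])}
knob_top [{'bbox': [281.3, 193.3, 297.0, 218.8], 'score': 0.96}]
ring_mark []
ruler_tip []
top {'fx': 514.416857946824, 'fy': 514.416857946824, 'cx': 278.5580048123479, 'cy': 211.206834974226, 'origin': array([0.40507879, 0.00756771, 1.17622512]), 'orientation': array([[ 1.06908629e-03, -9.90915637e-01,  1.34480696e-01],
       [-9.99989856e-01, -4.70949381e-04,  4.47948557e-03],
       [-4.37545869e-03, -1.34484121e-01, -9.90906089e-01]])}
knob_top [{'bbox': [268.4, 201.7, 292.1, 222.4], 'score': 0.57}]
ring_mark [{'bbox': [260.4, 164.5, 359.9, 231.7], 'score': 0.55}]
ruler_tip [{'bbox': [264.4, 163.5, 359.8, 223.6], 'score': 0.84}]
wrist {'fx': 321.32580069478263, 'fy': 321.32580069478263, 'cx': 277.6919585084682, 'cy': 208.97419197832363, 'hand_eye': array([[ 9.99999693e-01,  7.65880890e-04, -1.64208968e-04,
         2.37867595e-04],
       [-6.86389746e-04,  9.57821452e-01,  2.87363177e-01,
        -7.39923606e-02],
       [ 3.77368838e-04, -2.87362976e-01,  9.57821684e-01,
        -1.41777742e-01],
       [ 0.00000000e+00,  0.00000000e+00,  0.00000000e+00,
         1.00000000e+00]])}
knob_top []
ring_mark []
ruler_tip []
0.6 [0.14393791 0.53081386 0.23129157] [[ 2.61726366e-01  9.65142119e-01 -1.78126912e-05]
 [ 9.65142119e-01 -2.61726366e-01  3.83439566e-06]
 [-9.61314182e-07 -1.81953409e-05 -1.00000000e+00]] [ 0.15823034 -0.04728308  0.49831074]
```

View pics/scene0.png

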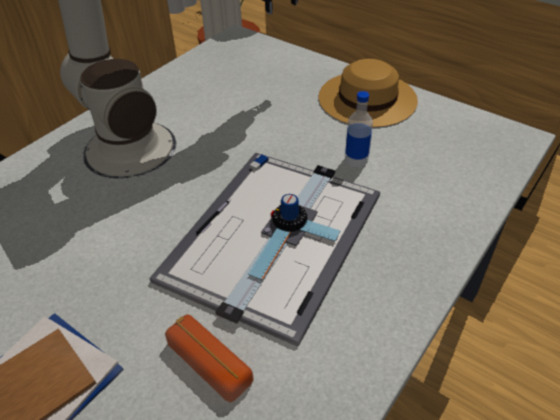

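View pics/top0.png

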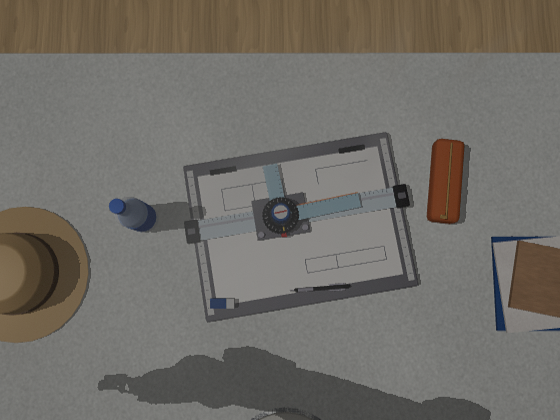

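The scene picture shows the blue knob at about (289,205), inside the black ring. In the top picture the knob is at (280,212), the long leg points right (-y), the pencil is at (322,289), the bottle at (135,215) and the case at (446,180). Next I'll measure the knob.

```bash
cat > h.py <<'E'
from rig import manip,cams,spotter
import numpy as np, cv2
def pts(n,d,M=None,O=None):
    c=cams.camera_model(n); v,u=np.mgrid[0:420,0:560]
    P=np.stack([(u-c['cx'])/c['fx']*d,(v-c['cy'])/c['fy']*d,d],-1)
    if n=="wrist":
        H=c['hand_eye']; P=P@H[:3,:3].T+H[:3,3]; return P@M.T+O
    return P@c['orientation'].T+c['origin']
def circ(p):
    A=np.c_[2*p,np.ones(len(p))]; s=np.linalg.lstsq(A,(p**2).sum(1),rcond=None)[0]
    return s[:2],np.sqrt(s[2]+s[:2]@s[:2])
E
python3 - <<'E'
from h import *
for n,(u0,u1,v0,v1) in {"top":(262,300,195,232),"scene":(270,310,188,230)}.items():
    im,d=cams.get_image(n); P=pts(n,d)[v0:v1,u0:u1].reshape(-1,3); z=P[:,2]
    print(n,np.histogram(z[z>0],bins=np.arange(0,.16,.005)))
    m=z>z.max()-.008; q=P[m]; print(m.sum(),q.mean(0),q.min(0),q.max(0),np.median(q,0))
E
python3 -c "
import cv2
for n,b in dict(top=(170,255,230,330),scene=(180,250,250,345)).items():
    i=cv2.imread(f'pics/{n}0.png')[b[0]:b[1],b[2]:b[3]];cv2.imwrite(f'pics/{n}0c.png',cv2.resize(i,None,fx=6,fy=6,interpolation=3))"
```

```text
top (array([  0,   0,   5,  20,  26, 239, 158,  13,  12,  72, 385, 157,   5,
         2,   6,   4,   5,   6,  13, 131, 140,   2,   0,   0,   0,   0,
         0,   0,   0,   0,   0]), array([0.   , 0.005, 0.01 , 0.015, 0.02 , 0.025, 0.03 , 0.035, 0.04 ,
       0.045, 0.05 , 0.055, 0.06 , 0.065, 0.07 , 0.075, 0.08 , 0.085,
       0.09 , 0.095, 0.1  , 0.105, 0.11 , 0.115, 0.12 , 0.125, 0.13 ,
       0.135, 0.14 , 0.145, 0.15 , 0.155]))
5 [0.40507879 0.00756771 1.17622512] [0.40507879 0.00756771 1.17622512] [0.40507879 0.00756771 1.17622512] [0.40507879 0.00756771 1.17622512]
scene (array([  0,   0,  12, 335, 220, 108,  83,  39,  63,  87, 256,  94,  26,
        26,  30,  25,  32,  23,  31,  93,  91,   1,   0,   0,   0,   0,
         0,   0,   0,   0,   0]), array([0.   , 0.005, 0.01 , 0.015, 0.02 , 0.025, 0.03 , 0.035, 0.04 ,
       0.045, 0.05 , 0.055, 0.06 , 0.065, 0.07 , 0.075, 0.08 , 0.085,
       0.09 , 0.095, 0.1  , 0.105, 0.11 , 0.115, 0.12 , 0.125, 0.13 ,
       0.135, 0.14 , 0.145, 0.15 , 0.155]))
5 [ 1.06650203 -0.69261458  0.94501416] [ 1.06650203 -0.69261458  0.94501416] [ 1.06650203 -0.69261458  0.94501416] [ 1.06650203 -0.69261458  0.94501416]
```

View pics/top0c.png

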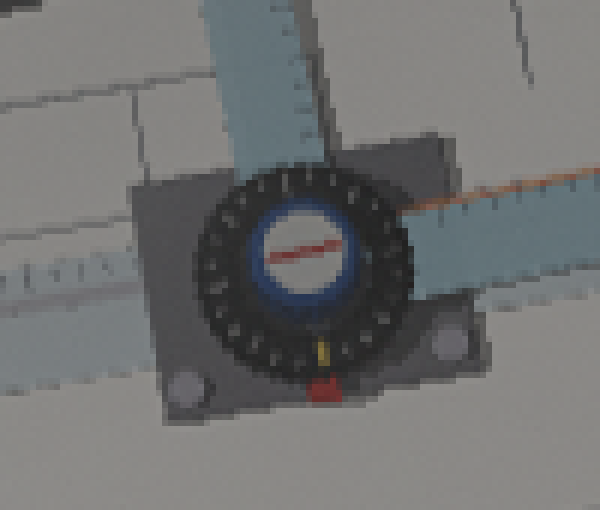

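The crop shows the knob top with its red line, the yellow ring mark at about (284,229) full-frame, and the long leg pointing right. I'll fit the two circles next.

```bash
python3 - <<'E'
from h import *
for n,(u0,u1,v0,v1) in {"top":(262,300,195,232),"scene":(270,310,188,230)}.items():
    im,d=cams.get_image(n); P=pts(n,d)[v0:v1,u0:u1].reshape(-1,3); z=P[:,2]
    for a,b in((.094,.106),(.047,.06)):
        q=P[(z>a)&(z<b)]; h=cv2.convexHull(q[:,:2].astype(np.float32))[:,0].astype(float)
        c,r=circ(h); print(n,np.median(q[:,2]),c,r,q.mean(0), (q.min(0)+q.max(0))/2)
E
```

```text
top 0.10041165956841813 [0.54989156 0.00901579] 0.01961162811615703 [0.54941755 0.00883631 0.10010873] [0.54988395 0.00938856 0.0996826 ]
top 0.05381882202194921 [0.55042519 0.00901132] 0.039287382848189584 [0.54850713 0.00861798 0.05358119] [0.55153086 0.00940472 0.05334414]
scene 0.09935201007062666 [0.55112146 0.0096266 ] 0.02023356616465111 [0.55257401 0.00766535 0.09929674] [0.5509814  0.00963081 0.09982823]
scene 0.053436005065500836 [0.55214138 0.00857436] 0.03918122396200996 [ 0.55900847 -0.00136868  0.05324295] [0.55193986 0.00964875 0.05348766]
```

```bash
cat >> h.py <<'E'
AX=np.array([0.5507,0.009])
def R(deg):
    a=np.radians(deg);c,s=np.cos(a),np.sin(a)
    return np.array([[c,s,0],[s,-c,0],[0,0,-1.]])
E
python3 - <<'E'
from h import *
for a in(-25,0,22,45,67):
    print(a,[np.round(manip.inverse_kinematics([*AX,z],R(a)),3) for z in(.2,.066)])
t=manip.read_time()
manip.move_pose([*AX,.2],R(-22))
print(manip.read_time()-t,manip.read_eef_pos(),manip.read_joint_positions(),manip.read_ft_force(),manip.read_ft_torque())
M=np.array(manip.read_eef_rot());O=np.array(manip.read_eef_pos())
im,d=cams.get_image("wrist"); cv2.imwrite("pics/w1.png",im)
P=pts("wrist",d,M,O).reshape(-1,3); z=P[:,2]; near=np.hypot(*(P[:,:2]-AX).T)
for a,b,r in((.094,.106,.04),(.047,.06,.06)):
    q=P[(z>a)&(z<b)&(near<r)]; h=cv2.convexHull(q[:,:2].astype(np.float32))[:,0].astype(float)
    print(np.median(q[:,2]),circ(h),len(q),(q.min(0)+q.max(0))/2)
E
```

```text
-25 [array([0.016, 0.079, 0.107, 1.599, 0.   , 2.023]), array([ 0.016,  0.089, -0.141,  1.341,  0.   ,  2.023])]
0 [array([0.016, 0.079, 0.107, 1.599, 0.   , 1.587]), array([ 0.016,  0.089, -0.141,  1.341,  0.   ,  1.587])]
22 [array([0.016, 0.079, 0.107, 1.599, 0.   , 1.203]), array([ 0.016,  0.089, -0.141,  1.341,  0.   ,  1.203])]
45 [array([0.016, 0.079, 0.107, 1.599, 0.   , 0.802]), array([ 0.016,  0.089, -0.141,  1.341,  0.   ,  0.802])]
67 [array([0.016, 0.079, 0.107, 1.599, 0.   , 0.418]), array([ 0.016,  0.089, -0.141,  1.341,  0.   ,  0.418])]
2.3583 [0.55071143 0.00977189 0.20004129] [1.76764811e-02 7.90261436e-02 1.06914163e-01 1.59858618e+00
 1.27134436e-04 1.97098232e+00] [-0.2351554  -1.40901684  0.38128694] [-0.05191948  0.02383323  0.01026309]
0.0992814524831183 (array([0.54768989, 0.011921  ]), np.float64(0.020419510015574203)) 1887 [0.5478166  0.01197677 0.09838419]
0.05277543084669657 (array([0.54796907, 0.01236408]), np.float64(0.03915011189697525)) 2710 [0.54789356 0.01225492 0.05350721]
```

View pics/w1.png

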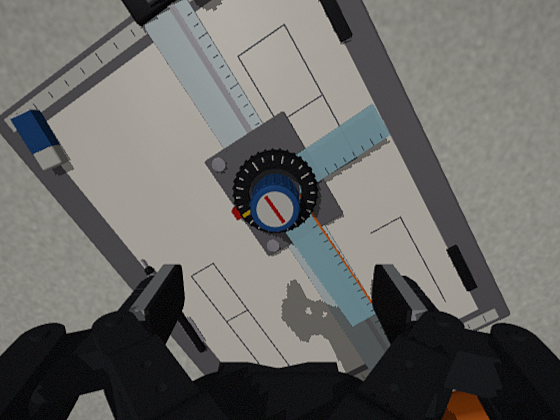

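The wrist picture shows the knob top at (275,207) and both fingers clear of everything. The wrist fit is about 4 mm off the fixed cameras, and the arm may have still been settling, so I'll measure again.

```bash
python3 - <<'E'
from h import *
def meas(tag):
    manip.hold(.3)
    M=np.array(manip.read_eef_rot());O=np.array(manip.read_eef_pos());print(tag,O,manip.read_ft_force())
    im,d=cams.get_image("wrist"); cv2.imwrite(f"pics/{tag}.png",im)
    P=pts("wrist",d,M,O).reshape(-1,3); z=P[:,2]; near=np.hypot(*(P[:,:2]-AX).T)
    for a,b,r in((.094,.106,.04),(.047,.06,.06)):
        q=P[(z>a)&(z<b)&(near<r)]; h=cv2.convexHull(q[:,:2].astype(np.float32))[:,0].astype(float)
        print(np.median(q[:,2]),*circ(h),len(q),(q.min(0)+q.max(0))/2)
meas("w2")
manip.move_pose([*AX,.2],R(22)); meas("w3")
print(manip.read_time())
E
```

```text
w2 [0.55070164 0.00926267 0.20000462] [-0.06347279  0.23361931  0.0689129 ]
0.09927285786270569 [0.54817498 0.01208269] 0.019997921552977246 1885 [0.54783447 0.01205848 0.09781091]
0.05283083328334584 [0.54777872 0.01227846] 0.039233046768634115 2731 [0.54774808 0.01216871 0.05344571]
w3 [0.55071065 0.00899474 0.20001266] [-0.56892326  0.06404969  0.01854403]
0.09927426137605742 [0.54729572 0.01192919] 0.02008848070619517 1890 [0.54731127 0.01207769 0.09802402]
0.05283974631037949 [0.54716562 0.01224104] 0.039204024854767885 2757 [0.54713134 0.01202187 0.05349862]
4.6667
```

Fitting the axis to both wrist yaws cancels the hand-eye offset and gives (0.5477, 0.0114), with the knob top at z 0.0993. I'll use that to descend, grip and read the forces.

```bash
echo 'AX=np.array([0.5477,0.0114])' >> h.py; python3 - <<'E'
from h import *
manip.move_pose([*AX,.13],R(-22)); manip.hold(.3)
print(manip.read_eef_pos(),manip.read_ft_force(),manip.read_ft_torque())
print(manip.move_linear([*AX,.067],feed=.06,threshold=6)); manip.hold(.3)
print(manip.read_eef_pos(),manip.read_ft_force(),manip.read_ft_torque())
im,d=cams.get_image("wrist"); cv2.imwrite("pics/w4.png",im)
im,d=cams.get_image("scene"); cv2.imwrite("pics/s4.png",cv2.resize(im[150:260,220:360],None,fx=5,fy=5))
print(manip.read_time())
E
```

```text
[0.54792988 0.01137006 0.1304333 ] [ 0.42134093 -0.53405208  0.68113266] [ 0.0292747  -0.02521615 -0.02206668]
False
[0.54778995 0.01138717 0.06720531] [ 0.39854365 -0.24092945  0.43006448] [-0.02676676  0.02963478  0.04991255]
7.3333
```

View pics/w4.png

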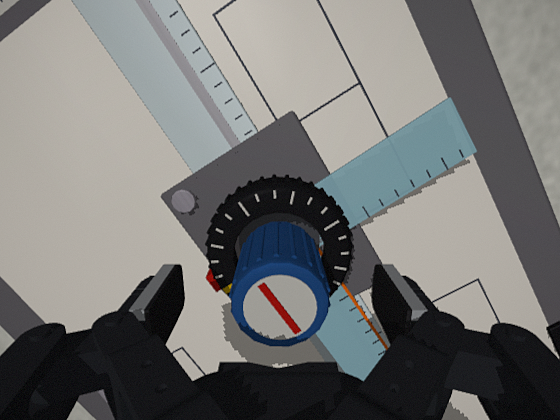

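View pics/s4.png

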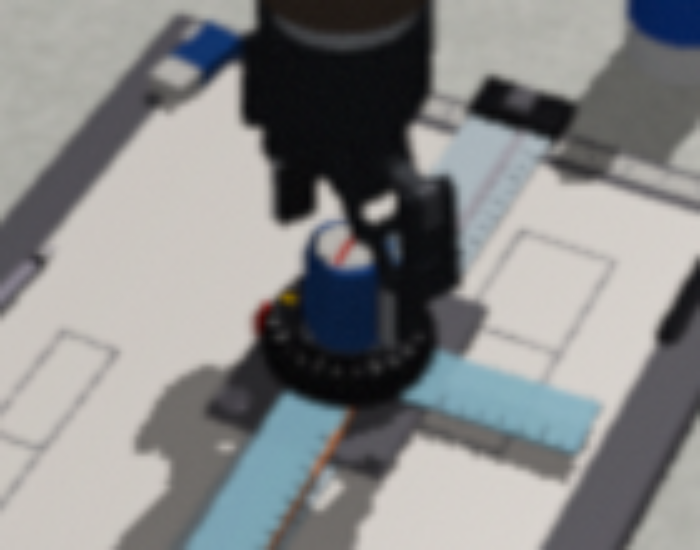

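Knob centre is at column 280 and the jaw midpoint at about 277, so it is well centred. Next I'll close on it.

```bash
python3 - <<'E'
from h import *
f0=np.mean([manip.read_ft_force() for _ in range(4)],0); t0=np.array(manip.read_ft_torque())
manip.close(40); print(manip.read_time()); manip.hold(.2)
f=np.array(manip.read_ft_force())
print(f0,f,manip.read_ft_torque(),t0,manip.read_eef_pos(),manip.read_opening(),manip.read_time())
im,d=cams.get_image("wrist"); cv2.imwrite("pics/w5.png",im)
for i in range(3):
    manip.hold(.1); print(manip.read_ft_force(),manip.read_eef_pos())
E
```

```text
7.8167
[ 0.23375131 -0.38928152 -0.10571425] [ 2.70751934 -1.61999423  1.28060656] [-0.28162065 -0.5002946   0.02514056] [ 0.07131492 -0.02927565 -0.06561138] [0.54808152 0.01129714 0.06728763] 0.4556607976544904 8.0167
[ 3.7317805  -1.09444923  2.09471973] [0.54806176 0.01130568 0.06724603]
[ 3.77906469 -2.43655658  2.78241079] [0.54802797 0.01127985 0.06717766]
[ 4.60469598 -1.92691836  1.99081719] [0.5480272  0.01130621 0.06715974]
```

View pics/w5.png

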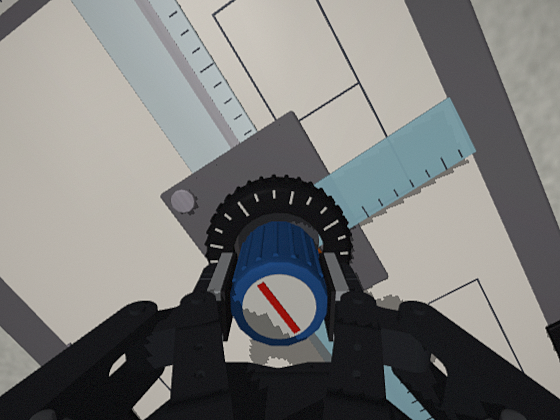

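Grip is good: opening 0.456 is about 39 mm, and the side force is small at about 4.5 N. I'll trim the axis by 0.5 mm, then press slowly with a force stop.

```bash
echo 'AX=np.array([0.5482,0.0112])' >> h.py; python3 - <<'E'
from h import *
print(manip.move_linear([*AX,.0665],feed=.004,threshold=7),manip.read_time())
print(manip.read_ft_force(),manip.read_eef_pos())
print(manip.move_linear([*AX,.0570],feed=.004,threshold=6.5),manip.read_time())
for i in range(4):
    print(manip.read_ft_force(),manip.read_eef_pos(),manip.read_ft_torque()); manip.hold(.07)
E
```

```text
False 8.7
[ 3.35818911 -1.08150608  2.66118277] [0.54812583 0.01123423 0.06644388]
False 11.225
[ 0.42816597 -0.67910012  7.49960841] [0.54824595 0.01122604 0.05740842] [-0.1132133   0.18665729 -0.04318595]
[-0.0713752  -0.03006105  6.90451523] [0.54822175 0.01124183 0.0573805 ] [-0.08451299  0.20504257  0.00387539]
[ 0.52748921 -0.46500291  7.23583837] [0.54821625 0.01123674 0.05738957] [-0.06730108  0.14944095 -0.02803493]
[-0.41204723 -0.58434018  6.98551754] [0.54822214 0.01123094 0.05739871] [-0.07991253  0.17964895 -0.02622589]
```

```bash
python3 - <<'E'
from h import *
z=.0570
for k in range(7):
    z-=.0003
    manip.move_linear([*AX,z],feed=.004); 
    f=np.mean([ (manip.hold(.02),manip.read_ft_force())[1][2] for _ in range(4)])
    print(z,f,manip.read_eef_pos()[2],manip.read_time())
    if f>10.7: break
print(manip.read_ft_force(),manip.read_ft_torque())
im,d=cams.get_image("wrist"); cv2.imwrite("pics/w6.png",im)
im,d=cams.get_image("scene"); cv2.imwrite("pics/s6.png",cv2.resize(im[150:260,220:360],None,fx=5,fy=5))
E
```

```text
0.0567 9.002934939259177 0.05728892043556387 11.8083
0.0564 10.269553466312654 0.05717214859747671 12.125
0.0561 11.929856952091793 0.05706729326397492 12.4417
[-2.89295254 -0.54236314 11.87013631] [-0.0769766   0.58990548  0.02531899]
```

View pics/w6.png

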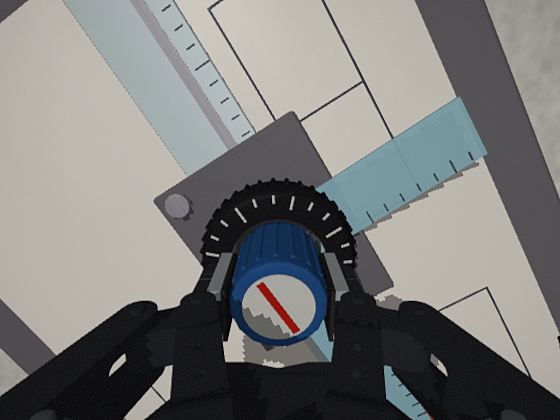

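View pics/s6.png

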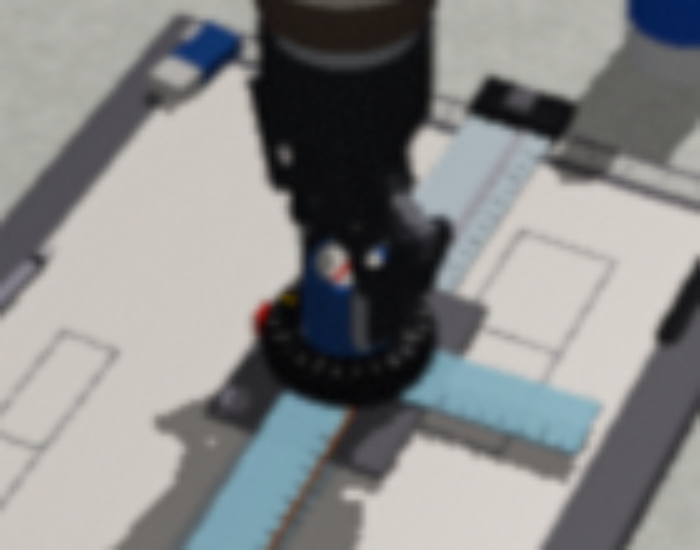

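The force rose from 7.2 to 11.9 N over 0.3 mm, so the knob has bottomed, about 10 mm down. Before the main swing I'll try a 2.5° turn to confirm the pin is free.

```bash
cat >> h.py <<'E'
Z=.0561
def yaw():
    M=np.array(manip.read_eef_rot()); return np.degrees(np.arctan2(M[1,0],M[0,0]))
def stat(t=""):
    f=[];m=[]
    for _ in range(4): manip.hold(.02);f.append(manip.read_ft_force());m.append(manip.read_ft_torque())
    f=np.mean(f,0);m=np.mean(m,0)
    print(t,'yaw %.2f'%yaw(),'F',f.round(2),'T',m.round(3),np.round(manip.read_eef_pos(),5),manip.read_time()); return f,m
E
python3 - <<'E'
from h import *
stat("pre")
manip.move_pose([*AX,Z],R(-20.7)); stat()
manip.move_pose([*AX,Z],R(-19.5)); stat()
E
```

```text
pre yaw -22.00 F [-1.58 -0.36 11.64] T [-0.095  0.604 -0.017] [0.54828 0.01124 0.0571 ] 12.6083
 yaw -20.70 F [-2.27 -1.26 11.48] T [-0.071  0.601  0.033] [0.54828 0.01125 0.05709] 12.925
 yaw -19.50 F [-2.11 -0.93 12.1 ] T [-0.086  0.574  0.027] [0.54828 0.01122 0.05706] 13.2417
```

The turning moment is about 0.03 N m, so the pin is free and the ring isn't coming along. Continuing the swing in steps.

```bash
python3 - <<'E'
from h import *
for a in(-12,-2,8,16,23):
    manip.move_pose([*AX,Z],R(a)); f,m=stat()
    if abs(m[2])>.12 or not 9<f[2]<15: print("stop");break
im,d=cams.get_image("wrist"); cv2.imwrite("pics/w7.png",im)
im,d=cams.get_image("top"); cv2.imwrite("pics/t7.png",cv2.resize(im[130:260,200:400],None,fx=4,fy=4,interpolation=2))
E
```

```text
yaw -11.99 F [-2.1  -0.86 12.52] T [-0.169  0.621  0.075] [0.54826 0.01119 0.05708] 13.5583
 yaw -1.99 F [-1.7  -1.25 12.27] T [-0.219  0.647  0.053] [0.54826 0.01115 0.05708] 13.9167
 yaw 8.01 F [-2.33 -1.   12.25] T [-0.31   0.591  0.068] [0.54824 0.01113 0.05708] 14.275
 yaw 16.01 F [-2.13 -1.38 12.77] T [-0.346  0.631  0.05 ] [0.54827 0.01109 0.05708] 14.6
 yaw 23.01 F [-1.76 -1.71 12.54] T [-0.411  0.604  0.075] [0.54825 0.01103 0.05706] 14.9167
```

View pics/w7.png

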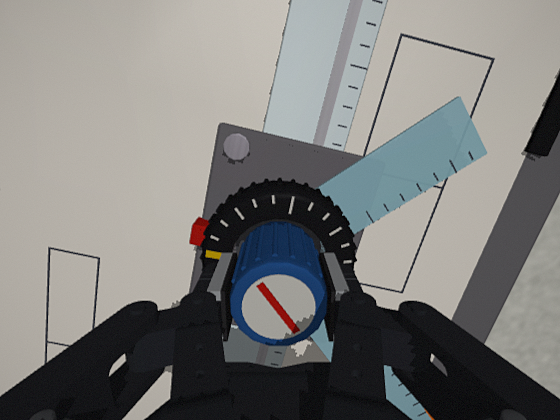

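View pics/t7.png

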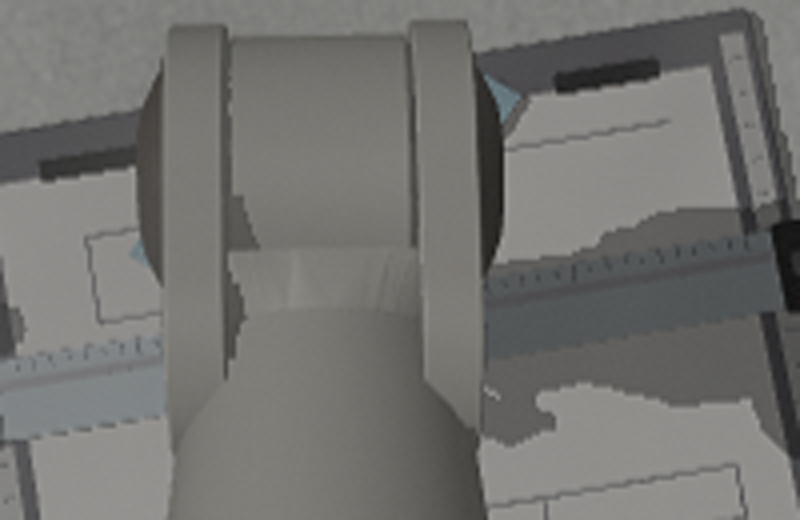

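The wrist picture shows the short leg's corner at (459,97), where it was before the turn, so the knob hasn't slipped in the grip. The tool turned exactly 45.0°. Letting the knob up while still gripped.

```bash
python3 - <<'E'
from h import *
for z in(.0585,.0620,.0650,.0665,.0672):
    manip.move_linear([*AX,z],feed=.008); f,m=stat(z)
im,d=cams.get_image("wrist"); cv2.imwrite("pics/w8.png",im)
E
```

```text
0.0585 yaw 23.00 F [ 0.57 -1.03  6.43] T [-0.308  0.069 -0.001] [0.54819 0.01108 0.05875] 15.5333
0.062 yaw 22.99 F [ 0.99 -1.89  5.03] T [-0.436 -0.019  0.048] [0.54816 0.01107 0.06194] 16.1917
0.065 yaw 23.00 F [ 1.27 -2.45  3.39] T [-0.595 -0.065  0.002] [0.54813 0.01113 0.06486] 16.7833
0.0665 yaw 23.00 F [ 0.97 -2.95  2.23] T [-0.644 -0.03   0.022] [0.54816 0.01115 0.06644] 17.1917
0.0672 yaw 23.00 F [ 0.95 -3.04  2.55] T [-0.676  0.015  0.024] [0.54814 0.01117 0.06716] 17.5083
```

View pics/w8.png

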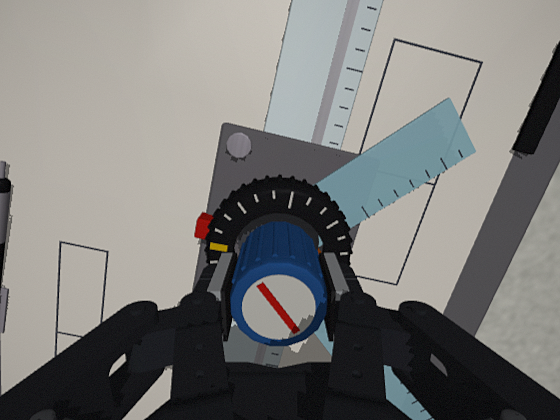

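The knob is nearly all the way up and the moments are tiny. Releasing and backing off to check.

```bash
python3 - <<'E'
from h import *
manip.let_go(); manip.hold(.1); stat()
manip.move_linear([*AX,.2],feed=.15); manip.hold(.4)
M=np.array(manip.read_eef_rot());O=np.array(manip.read_eef_pos())
im,d=cams.get_image("wrist"); cv2.imwrite("pics/w9.png",im)
P=pts("wrist",d,M,O).reshape(-1,3); z=P[:,2]; near=np.hypot(*(P[:,:2]-AX).T)
for a,b,r in((.08,.106,.025),(.047,.06,.06)):
    q=P[(z>a)&(z<b)&(near<r)]; print(np.median(q[:,2]),len(q))
E
python3 - <<'E'
import sys; sys.path.insert(0,'.')
from h import *
manip.move_pose([.38,.2,.3],R(23))
im,d=cams.get_image("top"); cv2.imwrite("pics/t9.png",im)
cv2.imwrite("pics/t9c.png",cv2.resize(im[120:260,210:380],None,fx=4,fy=4,interpolation=2))
print(manip.read_time())
E
```

```text
yaw 23.00 F [-0.28  0.1   0.23] T [-0.025 -0.028  0.019] [0.5482  0.01125 0.06719] 18.25
0.09917087469938833 2066
0.05281571858844372 2731
20.8417
```

View pics/w9.png

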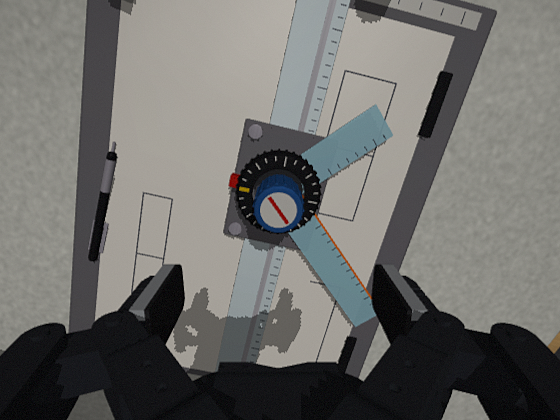

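```bash
ls pics
```

```text
s4.png
s6.png
scene0.png
scene0c.png
t7.png
t9.png
t9c.png
top0.png
top0c.png
w1.png
w2.png
w3.png
w4.png
w5.png
w6.png
w7.png
w8.png
w9.png
wrist0.png
```

View pics/t9c.png

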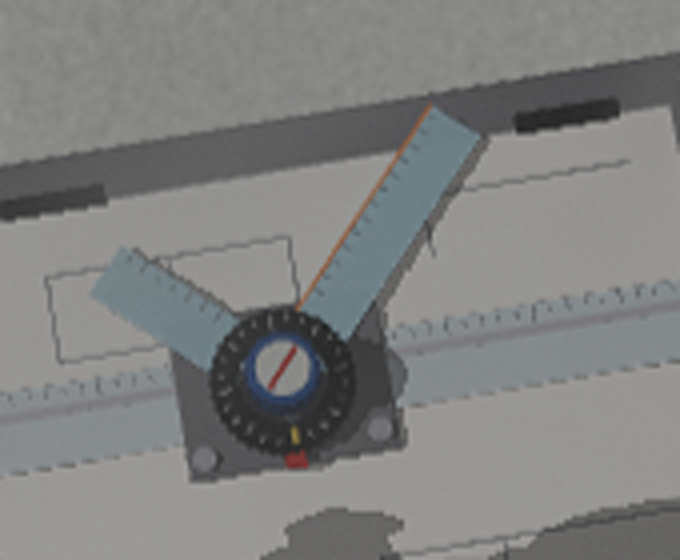

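The knob top is back at z 0.0992 (0.0993 before), so the pin is in. The ruler's orange edge went from about 12° to 56.6°, and the ring mark is still at (283.7, 228.6). Handing in.

```bash
python3 - <<'E'
from h import *
manip.hold(.2); print(manip.read_ft_force()); manip.job_done(); 
E
```

```text
[-0.5978624   0.55234997  0.27582027]
the job is handed in; nothing more can be done
```

I swung the ruler 45° counter-clockwise and it is locked in the 45-degree notch. The job was handed in at about 21 s of the 42 s allowed; no verdict is reported.

**What I did:** I gripped the blue knob high on its sides and pressed it until it bottomed, about 10 mm down at about 12 N in all. A 2.5° trial turn met only about 0.03 N m, so the pin was free. I then turned it 45.0° at 11.5–12.8 N and no more than about 0.08 N m, let it up while still gripped, opened the fingers and backed off.

**Last checks:**
- **Knob:** its top is at z = 99.2 mm, against 99.3 mm at the start, so it is fully up with the pin in.
- **Ruler:** the orange edge turned by about 44.6°, read roughly from the top picture.
- **Ring:** the yellow mark sits at the same top-camera pixel as before, to within about 0.2 px (roughly 0.4 mm).
- **Bystanders:** the arm stayed clear of the pencil, eraser, bottle and case. I did not re-measure their positions at the end.

**One disagreement:** the wrist camera placed the knob axis about 4 mm from where the two fixed cameras did. I used the wrist value, and the small side force when gripping (about 4.5 N) agreed with it after a 0.5 mm trim.

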